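# Slide the breakfast board into its holder

### The arm

A 7-joint arm with a two-finger parallel gripper is mounted at the origin on a cart in front of the work surface, level with it; the furniture and walls round the work are solid. World frame = base frame: x ahead of the robot, y to its left, z up, the work surface at z = 0. Lengths are in m, angles in rad, forces in N, time in s.
With the tool pointing down it reaches from about 0.4 to 0.85 m from the base axis. Payload 4.5 kg.
Tool frame: the origin (TCP) lies at the very end of the fingers, on their centre line; the grasp point (between the pads) lies 19 mm behind it (r.grip_point_offset is the distance from the TCP to the grasp point, in m); z points along the fingers, y is the line along which they close (so a half turn about z gives the same grasp; the last joint's range is limited). The gripper opens to 88 mm and grips with 3 to 60 N. Pads are 18 mm wide; open, the fingers measure 123 mm over their backs; the gripper's body (75 mm by 187 mm) begins 45 mm behind the grasp point.
Start: joints at [-1.197, 0.689, -0.195, 1.565, 0.157, 0.902, -0.215], TCP at [0.208, 0.589, 0.239] pointing down, gripper open.
Joint ranges: [-3.01, 3.01], [-0.46, 2.08], [-1.47, 1.51], [0.13, 2.56], [-1, 4.14], [0.04, 2.09], [-2.66, 2.66]. Speed limits (rad/s): [2.57, 2.57, 3.14, 3.14, 3.14, 3.14, 3.14].

### API

Orientations are given as a unit quaternion [x, y, z, w].
In Python, from plant import r gives the robot as it stands.
- The arm moves only by the tool carry_out, never from a script. Its argument "rows" is a list of rows, each a list of 3 entries, a list of its own where there are three numbers: the shift along the tool's x, y, z in cm, then the turn, a rotation vector about the tool's x, y, z in degrees, then the closure, from 0 (fully open) to 1 (shut). A call has 1 to 12 rows; each row is the pose to reach, as a shift and turn from the pose commanded when the call began, along the tool's axes at that moment; what a row does not reach only later rows make up. A row lasts 1/10 s, in which the tool goes at most 50 mm and 8.59 degrees, less where a joint would pass 70% of its speed; a pose out of reach is approached as far as the arm can. A call with a gripper value outside its range is refused whole. The fingers move at their own pace and stop on an object; "newtons" is the grip in N (left out, the last holds). Time passes only in rows, so rows that repeat a pose let the fingers close. It gives the time, the measured TCP pose, the force, the opening and the grip force at its end, in the units of the state.
- r.get_state(): the state, without advancing time (a new reading comes with each control period).
- r.snapshot(name): name is "scene" or "side" or "wrist"; returns a dict with "image" (400x640x3 uint8, red, green, blue), "fx", "fy", "cx", "cy" (pixels), "pose" (4x4, takes a point from camera to world coordinates). Camera axes: x right, y up, looking along -z (the intrinsics and any distortion apply to the point x, -y, -z); pixel columns grow to the right and rows downward; lengths in m; the calibration is good to about 2 mm. The wrist camera is an equidistant fisheye: a pixel r from the principal point sees the ray r / f radians off the axis. A picture is of the moment at which its call begins. There is no depth.
- r.finish_job(): hands the job in; it is judged then, once.
The state is a dict: "clock": time; "q": joint angles; "qd": joint speeds; "joint_torque": joint torques, N m; "tool_pos": TCP position; "eef_rot": TCP orientation; "contact_force": force on the tool from outside, world axes, zero at the start; "moment": the same for the moment, N m; "opening": opening from 0.0 (shut) to 1.0 (fully open); "finger_force": force on a finger pad.
Only numpy, scipy, OpenCV 4.12 (cv2) and the standard library are available. Lean on these libraries where they do the work, as an engineer would, in place of code of your own. Each camera call takes 0.05 s, during which the arm holds its last target. There are 200 camera calls.

### The job

Press the fingertips down on top of the thin oblong wooden breakfast board and, keeping it pressed, slide it flat along the worktop, long way first, through the open end of the low three-sided wooden holder until it is fully home: lying square between the rails with its leading end up against the back rail. Do not lift the board, and leave the round coaster where it lies.

Things in the scene. Friction and masses are not known exactly. Their poses are not given: they have to be found in the camera images.
- board: Loose thin oblong board of light wood, 160 x 110 x 6 mm, 0.16 kg. Origin: centre of underside; x along the length, y the width, z up. Either end may lead. Felt underside slides easily (friction 0.15; wood top 0.6 or more). Press 8 to 20 N with closed fingers on its very middle: it follows almost without turning (off-centre it swings to trail the hand).
- coaster: Bystander, to be left alone: loose round flat wooden coaster, 92 mm across, 6 mm thick, with a darker round inlay, to the left of the holder; nearer the robot than the board, or farther. Origin: centre of the underside.
- holder_home (a point): On the worktop in the fixed, floorless holder: where the board's origin is when fully home. x runs from the open mouth (roughly on the robot's left) to the back rail, inner face at x = +80 mm; y across; z up. Dark wood rails 14 mm high and thick, side rails 132 mm apart inside from x = -70 mm; before that they flare outward to x = -112 mm as a lead-in that squares the board.

How it is judged:
On the way, in this order (a step that is already met when the one before it is completed fails the run):
1. the fingertips press on the board, within its outline, while it still lies where it was (within 50 mm) (contact force between the fingers and board above 1 N and x of the grasp point in the frame of board between -0.08 and 0.08 m and y of the grasp point in the frame of board between -0.055 and 0.055 m and distance of board from where it was at the start of the episode below 0.05 m), for 0.1 s.
2. the board has been slid more than 100 mm with the fingertips pressing on it within its outline (contact force between the fingers and board above 1 N and x of the grasp point in the frame of board between -0.08 and 0.08 m and y of the grasp point in the frame of board between -0.055 and 0.055 m and distance of board from where it was at the start of the episode above 0.1 m), for 0.2 s.
At the end, for the whole second after the job is handed in: The board lies flat and at rest on the worktop inside the holder: its centre within 18 mm of the home point along the holder and 20 mm across, its length within 10 degrees of the holder's direction (x of board in the frame of holder_home between -0.018 and 0.018 m and y of board in the frame of holder_home between -0.02 and 0.02 m and angle between the x axis of board and the x axis of holder_home, either way round below 0.175 rad and height (world z) of board below 0.004 m and angle between board's own z axis and vertical below 0.05 rad and linear speed of board below 0.02 m/s); the robot touches nothing.
It fails at once if the board is lifted more than 20 mm off the worktop (height (world z) of board above 0.02 m).
It fails at once if the round coaster is moved more than 30 mm (distance of coaster from where it was at the start of the episode above 0.03 m).
It also fails if it takes over 40 s, if anything falls off the work surface, if the arm or the gripper's body presses on something with over 40 N, if the wrist force passes 120 N, or if a joint passes its speed limit or range.

## Working session

There is one attempt and no reset: what is moved stays moved. The work goes in short steps, Python scripts to look and compute and a tool call to move; the robot and the scene stay as the last step left them, time stands still between calls to the robot, and variables do not carry over. Pictures are saved under pics/ and viewed, at most 10 in all, crops included, and the job is handed in when it is done.

Besides the shell and the picture viewer there is one more tool, called after "Emit:" by a JSON object that holds its "method" and its "body", one argument or row to a line. carry_out: Moves the arm, as the interface text tells. Its arguments: {"type":"object","properties":{"rows":{"type":"array"},"newtons":{"type":"number"}},"required":["rows"]}

```bash
mkdir -p pics; python3 - <<'E'
from plant import r
import cv2,pickle
d={}
for n in("scene","side"):
    s=r.snapshot(n);d[n]=s;cv2.imwrite(f"pics/{n}0.png",s["image"][:,:,::-1]);print(n,s["fx"],s["fy"],s["cx"],s["cy"],s["pose"].round(3).tolist(),[k for k in s])
pickle.dump(d,open("s0.pkl","wb"))
print(r.get_state())
E
```

```text
scene 436.4100416093904 436.4100416093904 317.93976442927294 206.09358125587812 [[0.904, 0.175, -0.39, 0.214], [-0.428, 0.372, -0.824, -0.665], [0.001, 0.912, 0.411, 0.394], [0.0, 0.0, 0.0, 1.0]] ['image', 'fx', 'fy', 'cx', 'cy', 'pose']
side 393.9190603713211 393.9190603713211 315.62035566072643 200.82555835014267 [[0.966, 0.165, -0.198, 0.395], [-0.257, 0.665, -0.702, -0.572], [0.016, 0.729, 0.684, 0.621], [0.0, 0.0, 0.0, 1.0]] ['image', 'fx', 'fy', 'cx', 'cy', 'pose']
{'clock': 0.1, 'q': array([-1.19718405,  0.68990693, -0.19451362,  1.56621649,  0.15731195,
        0.90250003, -0.21509689]), 'qd': array([ 1.66091663e-03, -1.25075217e-03, -6.71299363e-04, -2.26750909e-03,
        4.99204136e-05,  8.54881264e-04,  2.15826863e-04]), 'joint_torque': array([-2.95508908e-03, -5.28500962e+01, -1.27171598e+00, -1.53837723e+01,
       -5.26025647e-02,  1.99631264e-03,  5.19450100e-05]), 'tool_pos': array([0.20817997, 0.58871884, 0.23799209]), 'eef_rot': array([ 1.69050875e-01,  9.85606986e-01, -8.16355884e-04, -7.33760439e-05]), 'contact_force': array([ 0.14375948, -0.12368217, -0.0219985 ]), 'moment': array([-0.03552077, -0.03721275, -0.00947413]), 'finger_force': 0.0, 'opening': 1.0014720941860529}
```

View pics/scene0.png

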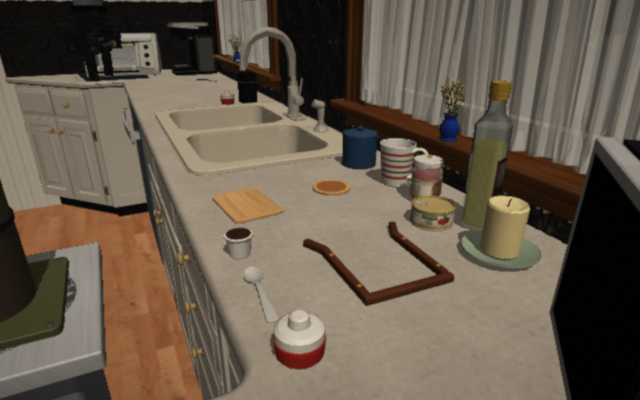

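View pics/side0.png

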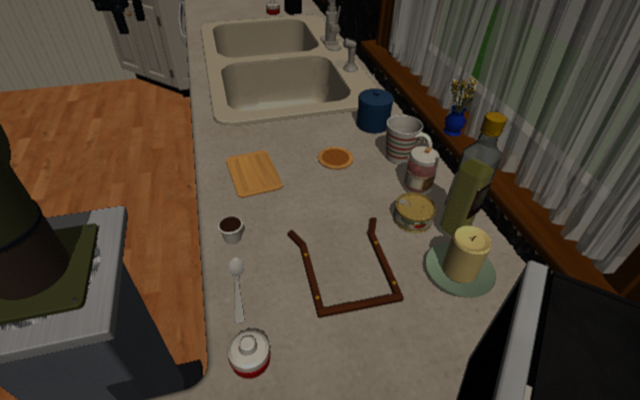

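Both views show the board (side about (254,173)), the coaster (335,158) and the dark U-shaped holder, its mouth up-image at (290,233)/(373,220) and its back corners at (320,313)/(402,297). I'll measure these by mask.

```bash
cat > h.py <<'E'
import numpy as np,cv2
def ray(s,uv,z):
    uv=np.atleast_2d(uv).astype(float)
    d=np.c_[(uv[:,0]-s["cx"])/s["fx"],-(uv[:,1]-s["cy"])/s["fy"],-np.ones(len(uv))]
    P=s["pose"];d=d@P[:3,:3].T;o=P[:3,3]
    return o+d*((z-o[2])/d[:,2])[:,None]
def proj(s,p):
    P=s["pose"];c=P[:3,:3].T@(np.array(p)-P[:3,3]);return s["cx"]+s["fx"]*c[0]/-c[2],s["cy"]-s["fy"]*c[1]/-c[2]
def big(m,box):
    x0,y0,x1,y1=box;k=np.zeros_like(m);k[y0:y1,x0:x1]=m[y0:y1,x0:x1]
    return max(cv2.findContours(k,0,cv2.CHAIN_APPROX_NONE)[0],key=cv2.contourArea)[:,0]
E
python3 - <<'E'
from h import *
import pickle
d=pickle.load(open("s0.pkl","rb"))
bx={"scene":((205,180,290,225),(305,172,360,200),(295,215,460,310)),"side":((220,145,290,200),(310,142,360,172),(282,212,410,320))}
for n,s in d.items():
    print(n,"tcp px",np.round(proj(s,[.208,.589,.238])))
    hsv=cv2.cvtColor(s["image"],cv2.COLOR_RGB2HSV)
    wood=((hsv[...,1]>95)&(hsv[...,0]<25)&(hsv[...,2]>90)).astype(np.uint8)
    dark=((hsv[...,2]<110)&(hsv[...,1]>80)).astype(np.uint8)
    b=big(wood,bx[n][0]);R=cv2.minAreaRect((ray(s,b,.006)[:,:2]*1000).astype(np.float32));print("board",np.round(R[0]),np.round(R[1]),round(R[2],1))
    c=big(wood,bx[n][1]);R=cv2.minAreaRect((ray(s,c,.006)[:,:2]*1000).astype(np.float32));print("coaster",np.round(R[0]),np.round(R[1]))
    h=big(dark,bx[n][2]);ap=cv2.approxPolyDP(h.astype(np.int32),4,True)[:,0]
    print("holder");print(np.c_[ap,np.round(ray(s,ap,.014)[:,:2]*1000),np.round(ray(s,ap,0)[:,:2]*1000)].astype(int))
E
```

```text
scene tcp px [102.  77.]
board [446. 193.] [112. 169.] 5.4
coaster [658. 198.] [96. 87.]
holder
[[ 453  280  645 -243  660 -227]
 [ 450  272  656 -223  672 -207]
 [ 402  239  651 -100  667  -79]
 [ 394  222  677  -36  694  -13]
 [ 389  222  668  -32  685   -8]
 [ 391  237  637  -85  653  -64]
 [ 436  274  632 -218  647 -202]
 [ 371  293  513 -218  524 -201]
 [ 356  285  503 -190  513 -173]
 [ 360  283  511 -188  522 -171]
 [ 326  246  515  -64  526  -42]
 [ 304  240  488  -28  498   -4]
 [ 304  246  480  -48  489  -25]
 [ 321  253  496  -82  506  -61]
 [ 365  304  491 -237  501 -221]]
side tcp px [132.  26.]
board [450. 197.] [112. 166.] 5.5
coaster [664. 206.] [99. 89.]
holder
[[ 376  218  683  -33  690  -21]
 [ 370  219  669  -33  676  -21]
 [ 368  235  649  -75  655  -64]
 [ 393  292  645 -217  650 -209]
 [ 328  307  522 -217  525 -209]
 [ 322  305  512 -211  515 -202]
 [ 305  243  518  -65  520  -53]
 [ 288  232  490  -27  493  -14]
 [ 301  249  506  -78  509  -67]
 [ 319  317  501 -232  504 -224]
 [ 402  300  654 -236  659 -229]
 [ 374  234  662  -76  668  -64]]
```

Emit:
{"method": "carry_out", "body": {
  "rows": [
    [[-6,-5,3],[0,0,0],1],
    [[-12,-10,6],[0,0,0],1],
    [[-18,-15,9],[0,0,0],1],
    [[-24,-20,12],[0,0,0],1],
    [[-30,-25,15],[0,0,0],1],
    [[-35.7,-29.2,17.5],[0,0,0],1],
    [[-35.7,-29.2,17.5],[0,0,0],1],
    [[-35.7,-29.2,17.5],[0,0,0],1],
    [[-35.7,-29.2,17.5],[0,0,0],1],
    [[-35.7,-29.2,17.5],[0,0,0],1],
    [[-35.7,-29.2,17.5],[0,0,0],1],
    [[-35.7,-29.2,17.5],[0,0,0],1]
  ],
  "newtons": 20
}}

```text
clock: 1.3
tool_pos: [0.4477, 0.1941, 0.0632]
eef_rot: [0.17, 0.985, -0.0, -0.0]
contact_force: [-0.5, -0.2, 0.3]
opening: 0.005
finger_force: 0.0
```

```bash
cat >> h.py <<'E'
def fish(s,uv,z):
    uv=np.atleast_2d(uv).astype(float);dx=uv[:,0]-s["cx"];dy=uv[:,1]-s["cy"];rr=np.hypot(dx,dy)+1e-9;t=rr/s["fx"]
    d=np.c_[np.sin(t)*dx/rr,-np.sin(t)*dy/rr,-np.cos(t)]
    P=s["pose"];d=d@P[:3,:3].T;o=P[:3,3]
    return o+d*((z-o[2])/d[:,2])[:,None]
E
python3 - <<'E'
from plant import r
import pickle
from h import *
d={n:r.snapshot(n) for n in("wrist","side")}
pickle.dump(d,open("s1.pkl","wb"))
cv2.imwrite("pics/w1.png",np.hstack([d["wrist"]["image"],d["side"]["image"][100:500,150:450][:300].copy() if 0 else cv2.resize(d["side"]["image"],(160,400))])[:,:,::-1])
print({k:np.round(d["wrist"][k],3).tolist() for k in("fx","cx","cy","pose")})
E
```

```text
{'fx': 309.707, 'cx': 317.281, 'cy': 198.291, 'pose': [[0.336, -0.911, -0.239, 0.386], [0.942, 0.325, 0.087, 0.217], [-0.001, -0.255, 0.967, 0.21], [0.0, 0.0, 0.0, 1.0]]}
```

View pics/w1.png

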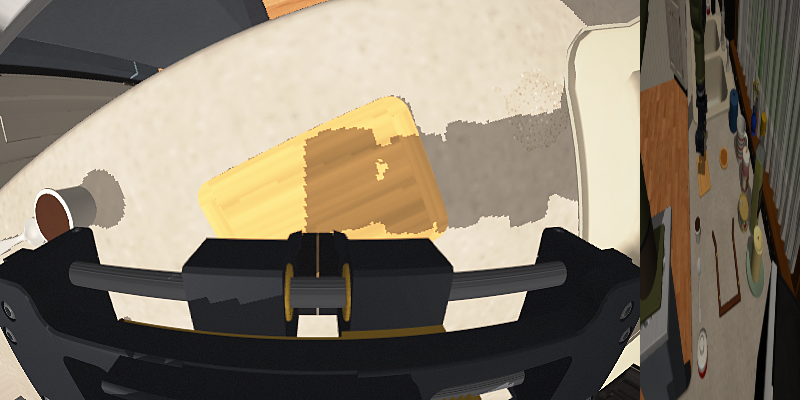

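The wrist view shows the board under the fingers: long edge (215,178)–(385,98), left end (200,200)–(213,230), right end (412,115)–(444,220). I'll cast these points as a check on its centre.

```bash
python3 - <<'E'
import pickle
from h import *
s=pickle.load(open("s1.pkl","rb"))["wrist"]
P=fish(s,[(225,174),(300,136),(375,102),(203,203),(213,230),(418,130),(442,215)],.006)[:,:2]*1000
print(P.round())
a=P[2]-P[0];a/=np.linalg.norm(a);n=np.array([a[1],-a[0]])
if n[0]<0:n=-n
u=[(p@a) for p in P[3:]];print(a,"len",np.mean(u[2:])-np.mean(u[:2]))
print("centre",a*np.mean(u)+n*(P[:3].mean(0)@n+55))
E
```

```text
[[399. 145.]
 [393. 203.]
 [388. 257.]
 [413. 121.]
 [434. 119.]
 [415. 280.]
 [480. 281.]]
[-0.09924294  0.99506323] len 157.25951301289228
centre [448.76094465 201.38202218]
```

Emit:
{"method": "carry_out", "body": {
  "rows": [
    [[0.2,0.5,2],[0,0,0],1],
    [[0.2,0.5,4],[0,0,0],1],
    [[0.2,0.5,5],[0,0,0],1],
    [[0.2,0.5,5.4],[0,0,0],1],
    [[0.2,0.5,5.6],[0,0,0],1],
    [[0.2,0.5,5.8],[0,0,0],1],
    [[0.2,0.5,5.8],[0,0,0],1],
    [[0.2,0.5,5.8],[0,0,0],1]
  ]
}}

```text
clock: 2.2
tool_pos: [0.4476, 0.2007, 0.0065]
eef_rot: [0.169, 0.986, 0.0, 0.0]
contact_force: [-1.3, 0.5, 5.6]
opening: 0.003
finger_force: 2.7
```

Emit:
{"method": "carry_out", "body": {
  "rows": [
    [[0,0,0.15],[0,0,0],1],
    [[0,0,0.3],[0,0,0],1],
    [[0,0,0.3],[0,0,0],1]
  ]
}}

```text
clock: 2.5
tool_pos: [0.4476, 0.2007, 0.0063]
eef_rot: [0.169, 0.986, 0.001, 0.001]
contact_force: [-6.2, -0.8, 39.2]
opening: 0.006
finger_force: 19.5
```

Emit:
{"method": "carry_out", "body": {
  "rows": [
    [[0,0,-0.2],[0,0,0],1],
    [[0,0,-0.2],[0,0,0],1],
    [[-0.4,-0.2,-0.2],[0,0,0],1],
    [[-1.2,-0.6,-0.2],[0,0,0],1],
    [[-2.2,-1.1,-0.2],[0,0,0],1],
    [[-3.2,-1.7,-0.2],[0,0,0],1],
    [[-4.2,-2.2,-0.2],[0,0,0],1],
    [[-5.0,-2.6,-0.2],[0,0,0],1],
    [[-5.6,-2.9,-0.2],[0,0,0],1],
    [[-5.6,-2.9,-0.2],[0,0,0],1]
  ]
}}

```text
clock: 3.5
tool_pos: [0.4922, 0.1553, 0.0064]
eef_rot: [0.169, 0.986, 0.002, 0.002]
contact_force: [-0.0, 1.7, 15.7]
opening: 0.002
finger_force: 8.0
```

Emit:
{"method": "carry_out", "body": {
  "rows": [
    [[-0.5,-0.3,0],[0,0,0],1],
    [[-1.5,-0.8,0],[0,0,0],1],
    [[-2.8,-1.6,0],[0,0,0],1],
    [[-4.1,-2.3,0],[0,0,0],1],
    [[-5.4,-3.0,0],[0,0,0],1],
    [[-6.7,-3.7,0],[0,0,0],1],
    [[-8.0,-4.5,0],[0,0,0],1],
    [[-9.3,-5.2,0],[0,0,0],1],
    [[-10.4,-5.8,0],[0,0,0],1],
    [[-11.2,-6.3,0],[0,0,0],1],
    [[-11.6,-6.5,0],[0,0,0],1],
    [[-11.6,-6.5,0],[0,0,0],1]
  ]
}}

```text
clock: 4.7
tool_pos: [0.58, 0.0549, 0.0065]
eef_rot: [0.169, 0.986, 0.001, 0.002]
contact_force: [-0.0, -0.5, 12.3]
opening: 0.007
finger_force: 6.4
```

```bash
python3 - <<'E'
from plant import r
import pickle
from h import *
d={n:r.snapshot(n) for n in("wrist","side")}
pickle.dump(d,open("s2.pkl","wb"))
a=cv2.resize(d["side"]["image"][130:330,200:440],(480,400));w=cv2.resize(d["wrist"]["image"],(320,200))
w=np.vstack([w,np.zeros_like(w)])
cv2.imwrite("pics/m2.png",np.hstack([a,w])[:,:,::-1])
E
```

```text
(no output)
```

View pics/m2.png

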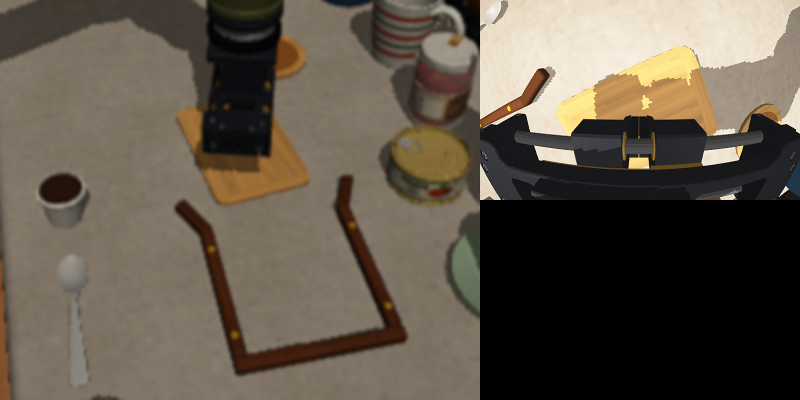

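The board has followed without turning. Its leading corners are at crop (222,203) and (308,180), still before the flare tips, and the coaster is untouched.

```bash
python3 - <<'E'
import pickle
from h import *
D=pickle.load(open("s2.pkl","rb"));s=D["side"]
c=np.array([(222,203),(308,180)])/2+[200,130]
print((ray(s,c,.003)*1000).round())
w=D["wrist"]
P=fish(w,np.array([(580,86),(610,73),(670,50),(558,107),(564,120),(695,58),(714,110)])*2-[960,0],.006)[:,:2]*1000
print(P.round())
a=P[2]-P[0];a/=np.linalg.norm(a);n=np.array([a[1],-a[0]])
u=[(p@a) for p in P[3:]];print(a,np.mean(u[2:])-np.mean(u[:2]))
print("centre",a*np.mean(u)+n*(P[:3].mean(0)@n+55))
E
```

```text
[[540. -28.   3.]
 [639. -18.   3.]]
[[522.  14.]
 [521.  48.]
 [520. 109.]
 [534. -22.]
 [550. -22.]
 [534. 131.]
 [594. 139.]]
[-0.02799837  0.99960797] 156.0272713174284
centre [576.0263574   57.30819362]
```

Emit:
{"method": "carry_out", "body": {
  "rows": [
    [[-0.1,-0.4,0],[0,0,1],1],
    [[-0.4,-1.2,0],[0,0,2],1],
    [[-0.8,-2.2,0],[0,0,3],1],
    [[-1.2,-3.2,0],[0,0,4],1],
    [[-1.6,-4.2,0],[0,0,5],1],
    [[-2.0,-5.2,0],[0,0,5],1],
    [[-2.4,-6.2,0],[0,0,5],1],
    [[-2.8,-7.2,0],[0,0,5],1],
    [[-3.2,-8.2,0],[0,0,5],1],
    [[-3.6,-9.2,0],[0,0,5],1],
    [[-4.0,-10.2,0],[0,0,5],1],
    [[-4.0,-10.2,0],[0,0,5],1]
  ]
}}

```text
clock: 6.0
tool_pos: [0.5842, -0.0562, 0.0065]
eef_rot: [0.213, 0.977, 0.001, 0.002]
contact_force: [1.2, -1.9, 11.3]
opening: 0.006
finger_force: 5.7
```

```bash
python3 - <<'E'
from plant import r
import pickle
from h import *
from scipy.spatial.transform import Rotation as R
s=r.snapshot("side")
pickle.dump(s,open("s3.pkl","wb"))
cv2.imwrite("pics/m3.png",cv2.resize(s["image"][180:330,250:450],(800,600))[:,:,::-1])
t=r.get_state();M=R.from_quat(t["eef_rot"]).as_matrix();print(t["tool_pos"],M.round(3))
print("to home hand, cm",(M.T@(np.array([.586,-.135,t["tool_pos"][2]])-t["tool_pos"])*100).round(1))
E
```

```text
[ 0.58417947 -0.05618546  0.00649277] [[-0.91   0.416  0.005]
 [ 0.416  0.91  -0.001]
 [-0.005  0.002 -1.   ]]
to home hand, cm [-3.4 -7.1  0. ]
```

View pics/m3.png

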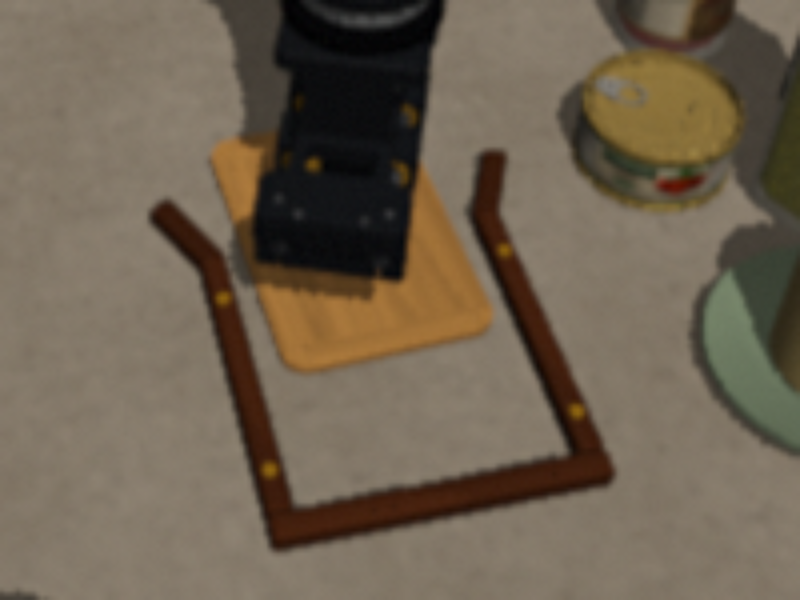

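The board's leading end (285,370)–(492,322) is between the rails, roughly square, with a gap on both sides. I'll push on to the back rail.

Emit:
{"method": "carry_out", "body": {
  "rows": [
    [[-0.2,-0.4,0],[0,0,0],1],
    [[-0.6,-1.2,0],[0,0,0],1],
    [[-1.0,-2.1,0],[0,0,0],1],
    [[-1.4,-3.0,0],[0,0,0],1],
    [[-1.8,-3.9,0],[0,0,0],1],
    [[-2.2,-4.8,0],[0,0,0],1],
    [[-2.6,-5.6,0],[0,0,0],1],
    [[-3.0,-6.3,0],[0,0,0],1],
    [[-3.3,-6.8,0],[0,0,0],1],
    [[-3.4,-7.1,0],[0,0,0],1],
    [[-3.5,-7.4,0],[0,0,0],1],
    [[-3.5,-7.4,0],[0,0,0],1]
  ]
}}

```text
clock: 7.25
tool_pos: [0.5861, -0.1333, 0.0065]
eef_rot: [0.211, 0.977, 0.003, 0.003]
contact_force: [0.1, 6.9, 10.0]
opening: -0.001
finger_force: 5.2
```

```bash
python3 - <<'E'
from plant import r
import pickle
from h import *
s=r.snapshot("side")
pickle.dump(s,open("s4.pkl","wb"))
cv2.imwrite("pics/m4.png",cv2.resize(s["image"][180:330,250:450],(800,600))[:,:,::-1])
E
```

```text
(no output)
```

View pics/m4.png

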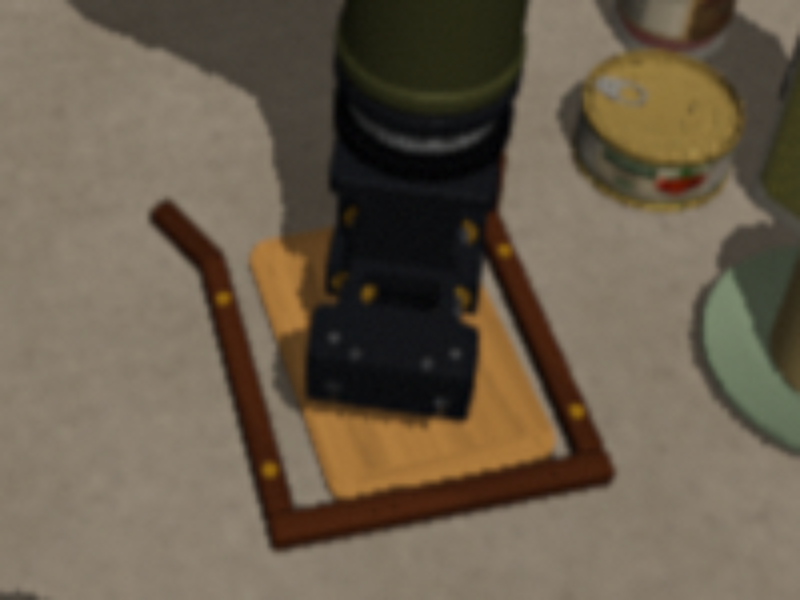

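The lateral force of about 7 N shows it is against the back rail, and the board end meets the rail at (335,500). I'll lift off.

Emit:
{"method": "carry_out", "body": {
  "rows": [
    [[0,0,-0.2],[0,0,0],1],
    [[0,0,-0.6],[0,0,0],1],
    [[0,0,-2],[0,0,0],1],
    [[0,0,-5],[0,0,0],1],
    [[0,2,-9],[0,0,0],1],
    [[2,6,-12],[0,0,0],1],
    [[3,10,-14],[0,0,0],1],
    [[4,14,-16],[0,0,0],1],
    [[5,18,-16],[0,0,0],1],
    [[5,18,-16],[0,0,0],1],
    [[5,18,-16],[0,0,0],1]
  ]
}}

```text
clock: 8.4
tool_pos: [0.6119, 0.0484, 0.1654]
eef_rot: [0.211, 0.978, -0.0, 0.0]
contact_force: [0.0, -2.0, -0.5]
opening: 0.005
finger_force: 0.0
```

```bash
python3 - <<'E'
from plant import r
import pickle
from h import *
s=r.snapshot("side")
hsv=cv2.cvtColor(s["image"],cv2.COLOR_RGB2HSV)
wood=((hsv[...,1]>95)&(hsv[...,0]<25)&(hsv[...,2]>110)).astype(np.uint8)
b=big(wood,(290,220,400,310));R=cv2.minAreaRect((ray(s,b,.006)[:,:2]*1000).astype(np.float32));print(R)
cv2.imwrite("pics/m5.png",cv2.resize(s["image"][130:330,200:450],(750,600))[:,:,::-1])
E
```

```text
((587.3776245117188, -132.26934814453125), (111.08294677734375, 159.90060424804688), 0.2843226492404938)
```

View pics/m5.png

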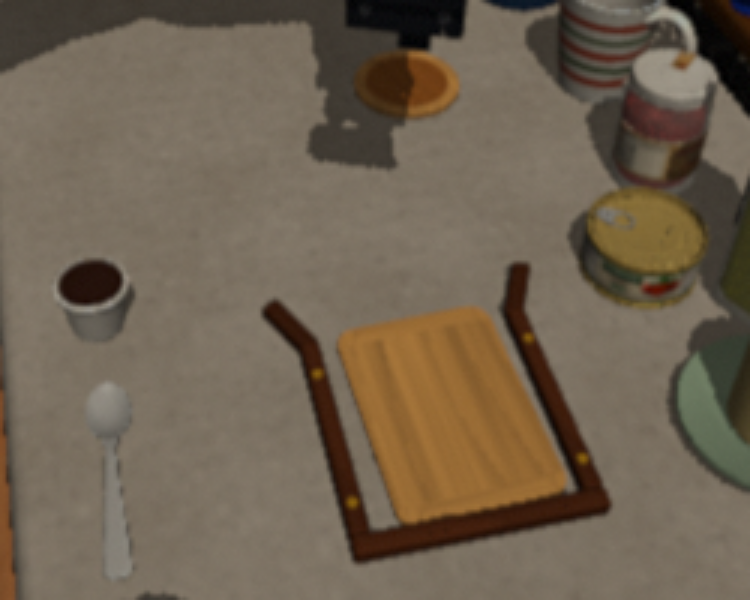

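The board lies flat and square in the holder, with its leading end (400,522)–(568,490) at the back rail. It measures about 5 mm from home and is turned about 2°. The coaster has not moved.

```bash
python3 -c "
from plant import r
print(r.finish_job())"
```

```text
the job is handed in; nothing more can be done
None
```

I slid the board home against the back rail (about 5 mm from the home point, about 2° off square), left the coaster where it lay, and handed the job in at about 8.5 s; the verdict was not shown.

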